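Seat the heat block in the dry-block heater

ROBOT

A 7-joint arm with a two-finger parallel gripper is mounted at the origin on the work surface. World frame = base frame: x ahead of the robot, y to its left, z up, the work surface at z = 0. Lengths are in mm, angles in rad, forces in N, time in s.
With the tool pointing down it reaches from about 400 to 875 mm from the base axis. Payload 19.3 kg.
Tool frame: the origin (TCP) lies at the very end of the fingers, on their centre line; the grasp point (between the pads) lies 19 mm behind it (grip_point_offset is the z of the grasp point in the tool frame, in mm); z points along the fingers, x is the direction in which the jaws open and shut, and the axes are right-handed (so a half turn about z gives the same grasp; the last joint's range is limited). The gripper opens to 85 mm and grips with 20 to 120 N. Pads are 22 mm wide; open, the fingers measure 114 mm over their backs; the gripper's body (76 mm by 85 mm) begins 54 mm behind the grasp point. The pads swing forward as they close: fully open they stand 13 mm farther back than shut.
Start: joints at [-1.194, 0.521, -0.036, 1.599, 0.021, 1.021, -0.113], TCP at [270.068, 563.629, 231.291] pointing down, gripper open.
Joint ranges: [-2.91, 2.91], [-0.3, 2.13], [-1.5, 1.42], [0.17, 2.43], [-1.26, 4.41], [0.16, 1.93], [-2.52, 2.52]. Speed limits (rad/s): [1.89, 1.89, 2.39, 2.39, 3.01, 3.01, 3.01].

INTERFACE

Orientations are given as a 3x3 rotation matrix whose columns are the frame's x, y, z axes.
In Python, from workcell import movep, movel, goto_joints, open_gripper, clamp, wait, inverse_kinematics, read_state, camera, PlanningError, finish_job, grip_point_offset gives the robot as it stands. Calls block until the motion is done:
- movep(position, orientation): joint-space move of the TCP to a pose.
- movel(position, frame=None, max_speed=150, guard=None): straight line of the TCP; frame=None keeps the orientation; max_speed is the mean speed in mm/s. With guard (N) it stops when the force on the tool has changed by that much, and returns True; else False.
- goto_joints(angles): joint-space move.
- open_gripper() and clamp(): open the fingers fully, or close them until they stop; the grip force is fixed at half the most.
- wait(seconds).
- inverse_kinematics(position, orientation): joint angles nearest the present ones, or None.
- read_state(): the state.
- camera(name): name is "scene" or "side" or "wrist"; returns a dict with "image" (384x512x3 uint8, blue, green, red), "range_z" (384x512 float32, mm along the optical axis (not along the pixel's ray), 0 where there is no reading), "fx", "fy", "cx", "cy" (pixels), "dist_coeffs" ([k1, k2, p1, p2, k3] as OpenCV has them; the pictures are not rectified), "cam_to_world" (4x4, takes a point from camera to world coordinates). Camera axes: x right, y up, looking along -z (the intrinsics and any distortion apply to the point x, -y, -z); pixel columns grow to the right and rows downward; lengths in mm; the calibration is good to about 2 mm. A picture is of the moment at which its call begins.
A pose or a line that the arm cannot do raises PlanningError and nothing moves.
- finish_job(): hands the job in, once; it reports no verdict.
The state is a dict: "time": time; "qpos": joint angles; "qvel": joint speeds; "joint_efforts": joint torques, N m; "eef_pos": TCP position; "tool_rot": TCP orientation; "ft_force": force on the tool from outside, world axes, zero at the start; "torque": the same for the moment, N m; "finger_gap": finger opening in mm.
Only numpy, scipy, OpenCV 4.12 (cv2) and the standard library are available. Lean on these libraries where they do the work, as an engineer would, in place of code of your own. Each camera call takes 0.05 s, during which the arm holds its last target. There are 200 camera calls.

TASK

Make the heater ready: take the graduated cylinder out of the heater's well and stand it upright on the middle of the white tile on the bench, without letting it tip over. Then get the aluminium heat block from the heater's deck into the well and press it fully home, flush with the deck, and leave it there. Leave the jar, the dropper bottle and the big white bottle standing where they are.

Things in the scene. Friction and masses are not known exactly. Their poses are not given: they have to be found in the camera images.
- heater: fixed dry-block heater on the bench, a low case 230 (its x) x 410 (its y) x 62 mm high with a flat aluminium deck on top, turned up to 0.2 rad. Origin: centre of its underside, on the bench; z up. In the middle of the deck is one sharp-edged rectangular well, 126 (x) x 102 (y) mm; no rim or fence stands above the deck
- well (a point): centre of the well's mouth, at deck height (62 mm above the bench); axes as the heater's. The block fits with 3 mm clearance on each side; on the raised plate it stands 15 mm proud of the deck, on the lowered plate it is flush
- lift_plate (a joint): the well's steel floor, a stiff plate that slides straight down and stays where it is pushed (friction about 16 N, no spring; going at 30 mm/s adds 2 N). 0: up, 9 mm below the deck; 0.015 m: on its stop, 24 mm below the deck. The weight of the block alone does not move it
- block: solid aluminium block, 120 (x) x 96 (y) x 24 mm high, about 0.55 kg; the dark tube sockets on its flat top are only marks. Origin: centre of its underside; z up. It starts flat on the deck, on the +y or -y side of the well, turned up to 0.25 rad against the heater. Too wide for most grippers: push it over the deck. Its x side goes along the well's x side, either way round
- cylinder: white graduated cylinder with a heavy grey stopper, 190 mm tall, about 0.22 kg, top-heavy (centre of mass about 120 mm up). Foot: disc 56 mm in diameter, 10 mm high; above it a straight tube 30 mm in diameter, the stopper (same diameter) from 160 to 190 mm. Origin: centre of the foot's underside; z up along it. It starts standing on the plate in the well
- cylinder_stopper (a point): centre of the top of the cylinder's stopper, 190 mm above its foot
- tile: fixed white ceramic tile on the bench, 120 x 120 x 6 mm high, to the left or to the right of the heater. Origin: centre of its underside; z up
- jug: bystander: white plastic bottle with a blue cap, 72 mm in diameter, 170 mm tall, standing on the bench on the other side of the heater from the tile. Origin: centre of its underside
- jar: bystander: small glass sample jar, 48 mm in diameter, 65 mm tall, standing on the deck on the other side of the well from the block. Origin: centre of its underside
- dropper: bystander: small amber dropper bottle, 32 mm in diameter, 70 mm tall, standing on the deck beside the well, on the heater's +x side (about 96 mm from the well's centre). Origin: centre of its underside
Not all that is in view belongs to the job. Of the things that look like the tile, the middle-sized one is meant.

How it is judged (in metres and radians):
On the way, in this order (a step that is already met when the one before it is completed fails the run):
1. the cylinder stands upright on the tile (horizontal distance between cylinder and tile below 0.03 m and z of cylinder in the frame of tile below 0.009 m and angle between cylinder's own z axis and vertical below 0.1 rad), for 0.2 s.
2. the block is pressed home in the well (value of joint lift_plate above 0.0125 m and z of block in the frame of well below -0.0215 m), for 0.2 s.
At the end, for the whole second after the job is handed in: The block lies level in the well, its top within 2.5 mm of the deck, with the plate pressed down; the cylinder stands upright on the tile, its centre within 30 mm of the tile's centre; both are at rest; the bystanders stand where they were (all of step 1 and all of step 2 and horizontal distance between block and well below 0.007 m and angle between the x axis of block and the x axis of heater, either way round below 0.08 rad and angle between block's own z axis and vertical below 0.04 rad and z of cylinder in the frame of tile above 0.003 m and linear speed of each of cylinder, block below 0.02 m/s and angle between each of jar, jug, dropper's own z axis and vertical below 0.2 rad); the robot touches nothing.
It fails at once if the cylinder tips by more than about 23 degrees (angle between cylinder's own z axis and vertical above 0.4 rad).
It fails at once if the jar is moved by more than 20 mm (distance of jar from where it was at the start of the episode above 0.02 m).
It fails at once if the big white bottle is moved by more than 20 mm (distance of jug from where it was at the start of the episode above 0.02 m).
It fails at once if the dropper bottle is moved by more than 20 mm (distance of dropper from where it was at the start of the episode above 0.02 m).
It also fails if it takes over 72 s, if anything falls off the work surface, if the arm or the gripper's body presses on something with over 40 N, if the wrist force passes 120 N, or if a joint passes its speed limit or range.

## Working session

There is one attempt and no reset: what is moved stays moved. The work goes in short steps, each a Python script; the robot and the scene stay as the last script left them, time stands still between calls to the robot, and variables do not carry over. Pictures are saved under pics/ and viewed, about 8 in all and at most 12, crops included, and the job is handed in when it is done.

```bash
ls; mkdir -p pics; python3 - <<'E'
from workcell import *
import cv2,numpy as np,pickle
d={}
for n in ["scene","side"]:
    c=camera(n); d[n]=c; cv2.imwrite(f"pics/{n}0.png",c["image"]); print(n,c["fx"],c["dist_coeffs"],np.round(c["cam_to_world"],3).tolist())
pickle.dump(d,open("cam0.pkl","wb"))
s=read_state(); print(s["time"],s["eef_pos"],s["tool_rot"],s["finger_gap"],grip_point_offset)
a=np.hstack([d["scene"]["image"]]);cv2.imwrite("pics/a.png",a)
E
```

```text
pics
scene 363.57012889428285 [-0.06001839  0.          0.          0.          0.        ] [[0.288, -0.708, 0.644, 1095.077], [0.957, 0.22, -0.186, -256.907], [-0.01, 0.671, 0.742, 917.432], [0.0, 0.0, 0.0, 1.0]]
side 413.75669419798714 [-0.13683925  0.          0.          0.          0.        ] [[0.965, 0.211, -0.156, 223.135], [-0.262, 0.748, -0.61, -1015.212], [-0.012, 0.629, 0.777, 1339.167], [0.0, 0.0, 0.0, 1.0]]
0.1 [269.92810217 563.36656899 230.7769851 ] [[ 4.32077023e-01  9.01836619e-01 -3.98804974e-04]
 [ 9.01836125e-01 -4.32077204e-01 -9.44982535e-04]
 [-1.02453439e-03  4.86485077e-05 -9.99999474e-01]] 85.45251019334847 -18.700000000000003
```

View pics/scene0.png

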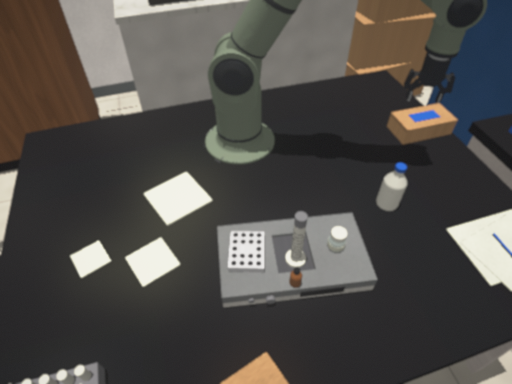

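View pics/side0.png

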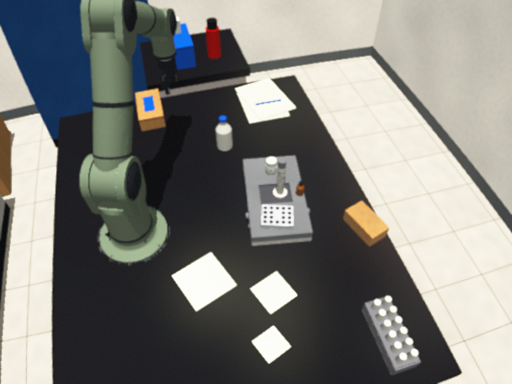

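The scene shows three white squares at about (178,197), (152,261) and (91,259). The block is at (246,250), on the -y side of the well. The cylinder is in the well at (298,240), with the dropper at (296,279), the jar at (338,238) and the jug at (393,187). The side view agrees.

```bash
cat > h.py <<'E'
import cv2,numpy as np
def rays(c,uv):
    K=np.array([[c["fx"],0,c["cx"]],[0,c["fy"],c["cy"]],[0,0,1.]])
    p=cv2.undistortPoints(np.asarray(uv,float).reshape(-1,1,2),K,np.array(c["dist_coeffs"])).reshape(-1,2)
    T=np.array(c["cam_to_world"]); d=np.c_[p[:,0],-p[:,1],-np.ones(len(p))]@T[:3,:3].T
    return T[:3,3],d
def onplane(c,uv,z):
    o,d=rays(c,uv); return o+d*((z-o[2])/d[:,2])[:,None]
def cloud(c):
    h,w=c["range_z"].shape; u,v=np.meshgrid(np.arange(w),np.arange(h))
    o,d=rays(c,np.c_[u.ravel(),v.ravel()]); P=(o+d*c["range_z"].reshape(-1,1)).reshape(h,w,3); P[c["range_z"]==0]=np.nan
    return P
def comps(m,amin=60):
    n,l,s,ce=cv2.connectedComponentsWithStats(m.astype(np.uint8))
    return [(l==i,s[i],ce[i]) for i in range(1,n) if s[i,4]>amin]
def outline(m):
    return max(cv2.findContours(m.astype(np.uint8),cv2.RETR_EXTERNAL,cv2.CHAIN_APPROX_NONE)[0],key=len).reshape(-1,2)
def rect(xy):
    r=cv2.minAreaRect(xy.astype(np.float32)); return np.round(r[0],1),np.round(r[1],1),round(r[2],1)
E
python3 - <<'E'
import pickle; from h import *
d=pickle.load(open("cam0.pkl","rb"))
for n,c in d.items():
    print("==",n); P=cloud(c); im=c["image"].astype(int); Z=P[...,2]
    R=np.hypot(P[...,0],P[...,1])
    w=(im.min(2)>190)&(abs(Z)<25)&(R<1100)
    for m,s,ce in comps(w,150):
        o=onplane(c,outline(m),6)[:,:2]; print("white",ce.round(),s[4],rect(o))
    near=(P[...,0]>350)&(P[...,0]<950)&(abs(P[...,1])<500)
    deck=(Z>52)&(Z<72)&near
    for m,s,ce in comps(deck,1500):
        o=onplane(c,outline(m),62)[:,:2]; print("deck",ce.round(),s[4],rect(o),np.nanmedian(Z[m]))
    blk=(Z>78)&(Z<95)&near
    for m,s,ce in comps(blk,300):
        o=onplane(c,outline(m),86)[:,:2]; print("blk",ce.round(),s[4],rect(o),np.nanmedian(Z[m]))
    hi=(Z>100)&near
    for m,s,ce in comps(hi,20):
        q=P[m]; print("hi",ce.round(),s[4],q.mean(0).round(),q.max(0).round())
E
```

```text
== scene
white [177. 197.] 1863 (array([ 229.3, -280.4]), array([170.9, 170.3]), 20.7)
white [488. 245.] 2869 (array([676.5, 590. ]), array([189.4, 321.5]), 47.9)
white [152. 261.] 1382 (array([ 460.4, -390.7]), array([118.4, 118.4]), 20.5)
white [ 90. 258.] 769 (array([ 398.5, -569.2]), array([90.8, 90.5]), 21.6)
deck [297. 258.] 7623 (array([588.2,  -2.5]), array([411.9, 233.8]), 80.0) 61.16318952023937
blk [246. 250.] 1289 (array([ 554.5, -128.2]), array([ 93.7, 120.3]), 72.4) 84.53519619711858
hi [396. 178.] 439 [472. 376. 130.] [499. 413. 172.]
hi [299. 232.] 498 [614.  -6. 187.] [623.  13. 245.]
hi [338. 235.] 242 [608. 116. 120.] [625. 141. 131.]
hi [296. 274.] 133 [682. -34. 115.] [693. -16. 136.]
== side
white [263. 103.] 1487 (array([745.4, 665.9]), array([318.2, 258.2]), 89.8)
white [204. 281.] 2001 (array([ 232.1, -280.5]), array([172.9, 172.2]), 20.7)
white [273. 292.] 1045 (array([ 461. , -391.7]), array([121.2, 120.1]), 20.9)
white [271. 344.] 772 (array([ 397.9, -571.5]), array([92.9, 93.3]), 21.0)
deck [274. 198.] 3158 (array([583.7,  -7.5]), array([420.4, 231.1]), 80.0) 61.02630360381488
blk [276. 216.] 669 (array([ 551. , -130.2]), array([102.6, 119.1]), 71.2) 85.42694873528376
hi [223. 126.] 206 [463. 371. 132.] [499. 403. 175.]
hi [278. 169.] 331 [602.  26. 166.] [625. 140. 247.]
hi [300. 186.] 55 [676. -38. 115.] [691. -24. 136.]
```

```bash
cat >> h.py <<'E'
def F(deg):
    a=np.radians(deg); c,s=np.cos(a),np.sin(a); return np.array([[c,s,0],[s,-c,0],[0,0,-1.]])
E
python3 - <<'E'
import pickle; from h import *; from workcell import *
d=pickle.load(open("cam0.pkl","rb"))
for n,c in d.items():
    P=cloud(c); q=P[(P[...,2]>236)&(P[...,0]>500)&(P[...,0]<700)&(abs(P[...,1])<100)]
    print(n,len(q),cv2.minEnclosingCircle(q[:,:2].astype(np.float32)),q.mean(0).round(1))
print(np.round(read_state()["qpos"],2))
for name,p in dict(cyl=[610,-5,300],tile=[461,-391,140],push=[530,-200,66]).items():
    for a in (80,-10,170,-100):
        q=inverse_kinematics(p,F(a)); print(name,a,None if q is None else np.round(q,2))
E
```

```text
scene 117 ((606.1053466796875, -2.1384761333465576), 15.430279731750488) [607.2  -2.6 241.3]
side 43 ((606.31494140625, -2.422433853149414), 16.184402465820312) [605.2  -3.8 242.7]
[-1.19  0.52 -0.04  1.6   0.02  1.02 -0.11]
cyl 80 [-0.25  0.44  0.23  1.57 -0.11  1.14  1.4 ]
cyl -10 [-0.48  0.49  0.59  1.58 -0.29  1.16 -0.  ]
cyl 170 [ 0.66  0.73 -1.27  1.52  0.7   1.42  2.32]
cyl -100 [-0.58  0.54  0.77  1.58 -0.4   1.18 -1.48]
tile 80 [ 0.28  0.65  0.49  1.76 -0.4   0.83  2.35]
tile -10 [ 0.15  0.72  0.7   1.76 -0.58  0.88  0.94]
tile 170 [-0.07  1.01  1.22  1.77 -1.04  1.17 -1.82]
tile -100 [ 0.05  0.8   0.9   1.77 -0.76  0.96 -0.48]
push 80 [ 0.18  0.66  0.11  1.88 -0.11  0.6   1.76]
push -10 [ 0.02  0.69  0.34  1.89 -0.38  0.62  0.42]
push 170 [-0.44  1.13  1.22  1.91 -1.23  1.12 -2.  ]
push -100 [-0.13  0.75  0.57  1.9  -0.63  0.68 -0.92]
```

```bash
python3 - <<'E'
from h import *; from workcell import *
movep([606.2,-2.3,295],F(-10))
c=camera("wrist"); cv2.imwrite("pics/w1.png",c["image"])
g=movel([606.2,-2.3,181],max_speed=120,guard=8); print("hit",g)
clamp(); s=read_state(); print(s["time"],s["finger_gap"],s["ft_force"].round(1),s["eef_pos"].round(1))
if 25<s["finger_gap"]<35:
    movel([606.2,-2.3,260],max_speed=100); s=read_state(); print(s["finger_gap"],s["ft_force"].round(1))
    c=camera("side"); cv2.imwrite("pics/s1.png",c["image"])
E
```

```text
hit False
4.1667 28.745343098702786 [-2.5  0.1  6.6] [606.2  -2.3 181.2]
28.775288171374594 [ 1.   0.6 -2.3]
```

```bash
python3 - <<'E'
from h import *; from workcell import *
movel([460.7,-391.2,260],max_speed=200)
movel([460.7,-391.2,145],max_speed=100)
g=movel([460.7,-391.2,130],max_speed=15,guard=3); s=read_state(); print(g,s["eef_pos"].round(1),s["ft_force"].round(1),s["time"])
c=camera("side"); P=cloud(c); cv2.imwrite("pics/s1.png",c["image"][200:384,180:380].repeat(3,0).repeat(3,1))
E
```

```text
True [ 460.6 -391.3  134.4] [-1.   1.3  8.4] 9.3917
```

View pics/s1.png

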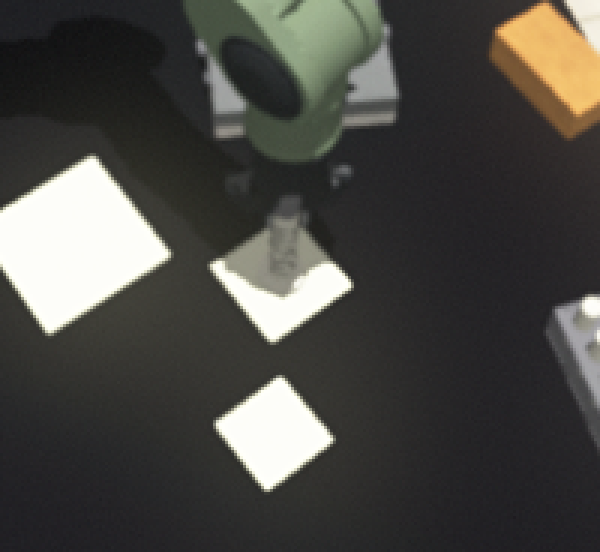

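The cylinder's foot is at the tile centre, about (285,275) in the crop. Contact came at the expected height, so I release, retreat and look at the well.

```bash
python3 - <<'E'
from h import *; from workcell import *; import pickle
open_gripper(); wait(0.2); movel([460.7,-391.2,265],max_speed=120)
movep([540,-80,330],F(-10))
d={n:camera(n) for n in("wrist","scene","side")}; pickle.dump(d,open("cam1.pkl","wb"))
cv2.imwrite("pics/w2.png",d["wrist"]["image"]); print(read_state()["time"])
for n in("scene","side"):
    P=cloud(d[n]); q=P[(P[...,2]>188)&(P[...,2]<200)&(abs(P[...,0]-461)<40)&(abs(P[...,1]+391)<40)]
    if len(q): print(n,len(q),cv2.minEnclosingCircle(q[:,:2].astype(np.float32)),q.mean(0).round(1))
E
```

```text
12.8667
scene 102 ((460.3171691894531, -390.0554504394531), 15.983098030090332) [ 462.1 -389.9  194.6]
side 67 ((460.3787536621094, -391.9327697753906), 14.982901573181152) [ 460.1 -392.2  193.8]
```

View pics/w2.png

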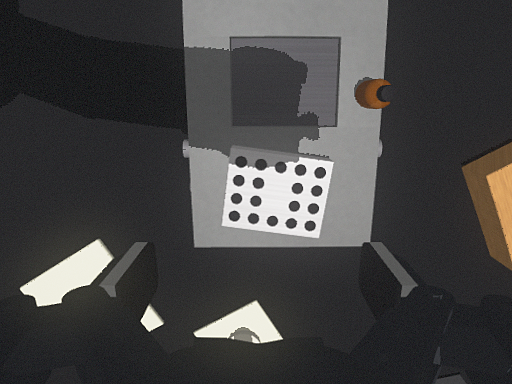

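The cylinder stands on the tile. The wrist view shows the well at about (285,82), with corners from (230,37) to (340,126). The block is at (277,193), and its white top is turned clockwise in the picture.

```bash
cat >> h.py <<'E'
from scipy import ndimage
def measure(c,show=True):
    P=cloud(c);Z=P[...,2]; near=(P[...,0]>420)&(P[...,0]<720)&(P[...,1]>-240)&(P[...,1]<230)
    out={}
    for nm,m,z in(("well",(Z<58.5)&(Z>30)&near,62),("blk",(Z>75)&(Z<93)&near,86)):
        for k,s,ce in comps(m,1000):
            k=ndimage.binary_opening(k,iterations=2); o=onplane(c,outline(k),z)[:,:2]; print(nm,s[4],ce.round(),rect(o),"Z",np.nanmedian(Z[k]).round(1))
    k=(Z>50)&(Z<70)&near; print("deckZ",np.nanmedian(Z[k]).round(1))
E
python3 - <<'E'
import pickle; from h import *
d=pickle.load(open("cam1.pkl","rb"))
measure(d["wrist"]); print("scene"); measure(d["scene"])
E
```

```text
well 9670 [284.  81.] (array([584.2,  -2.5]), array([100. , 125.3]), 80.2) Z 52.1
blk 8042 [276. 192.] (array([ 552.2, -125.1]), array([ 97.1, 119.6]), 71.9) Z 85.2
deckZ 60.9
scene
well 1318 [292. 252.] (array([585. ,  -3.8]), array([104.3, 121.8]), 79.9) Z 51.7
blk 1313 [246. 250.] (array([ 555.9, -128.6]), array([ 93.7, 123.2]), 72.4) Z 84.5
deckZ 60.9
```

```bash
cat >> h.py <<'E'
WELL=np.array([584.2,-2.5]); YAW=-9.8
ex=np.array([np.cos(np.radians(YAW)),np.sin(np.radians(YAW))]); ey=np.array([-ex[1],ex[0]])
def W(x,y,z): return [*(WELL+x*ex+y*ey),z]
def H(p): q=np.asarray(p)[:2]-WELL; return np.round([q@ex,q@ey],1)
E
python3 - <<'E'
import pickle; from h import *; from workcell import *
c=pickle.load(open("cam1.pkl","rb"))["wrist"]; print("cam rel tcp H",H(np.array(c["cam_to_world"])[:3,3])-H([540,-80]),np.array(c["cam_to_world"])[2,3]-330)
movep(W(-10,-206,110),F(YAW)); 
g=movel(W(-10,-206,50),max_speed=30,guard=4); s=read_state(); print(g,s["eef_pos"].round(1),s["ft_force"].round(1),s["finger_gap"])
z=s["eef_pos"][2]+2.5
movel(W(-10,-206,z)); f0=read_state()["ft_force"]
g=movel(W(-10,-168,z),max_speed=30,guard=25); s=read_state(); print(g,H(s["eef_pos"]),(s["ft_force"]-f0).round(1))
movel(W(-10,-175,z)); movel(W(-10,-190,290),max_speed=150)
c=camera("wrist"); cv2.imwrite("pics/w3.png",c["image"]); measure(c); print(z,read_state()["time"])
E
```

```text
cam rel tcp H [-0.6 64.5] 141.59561058875045
False [ 539.3 -203.8   50.1] [-0.2 -0.1  0.8] 85.25623222236916
False [ -10.1 -168. ] [-1.6 -2.6  0.4]
well 3228 [269.  13.] (array([577.6, -40.3]), array([ 25., 125.]), 80.3) Z 52.1
blk 12316 [252.  83.] (array([ 548.5, -107.1]), array([ 94.8, 119.8]), 80.1) Z 85.2
deckZ 61.1
52.61224747702819 19.7083
```

```bash
python3 - <<'E'
from h import *; from workcell import *
movep(W(-97,-109,120),F(YAW+90)); 
g=movel(W(-97,-109,53),max_speed=60,guard=4); f0=read_state()["ft_force"]; print(g)
g=movel(W(-71,-109,53),max_speed=25,guard=25); s=read_state(); print(g,H(s["eef_pos"]),(s["ft_force"]-f0).round(1))
movel(W(-78,-109,53)); movel(W(-85,-109,130),max_speed=150)
movep(W(0,-150,330),F(YAW))
c=camera("wrist"); cv2.imwrite("pics/w3.png",c["image"]); measure(c); print(read_state()["time"])
E
```

```text
False
False [ -72.2 -109.1] [-6.3  0.6  5.6]
well 7826 [260.  35.] (array([581.9, -15.4]), array([ 75.4, 125.8]), 80.2) Z 52.1
blk 9261 [258. 122.] (array([ 563.6, -109.8]), array([ 94.7, 119.2]), 80.2) Z 85.2
deckZ 60.8
25.6167
```

View pics/w3.png

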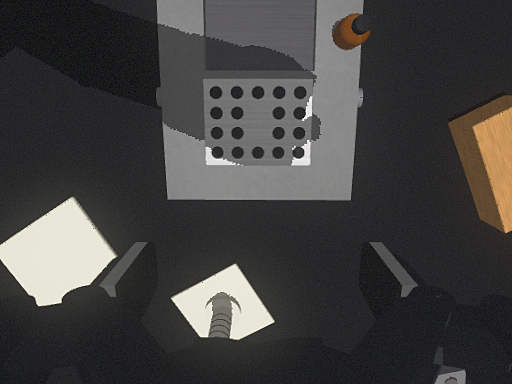

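The block is aligned in yaw (80.2 for both) and 2 mm off in x, so I push it sideways once more and then into the well.

```bash
python3 - <<'E'
from h import *; from workcell import *
movep(W(-85,-109,120),F(YAW+90)); 
movel(W(-85,-109,53),max_speed=100,guard=4)
g=movel(W(-69,-109,53),max_speed=25,guard=25); s=read_state(); print(g,H(s["eef_pos"]))
movel(W(-80,-109,53)); movel(W(-85,-109,130),max_speed=150)
movep(W(0,-185,120),F(YAW)); movel(W(0,-185,53),max_speed=120,guard=4)
f0=read_state()["ft_force"]
g=movel(W(0,-100,53),max_speed=40,guard=25); s=read_state(); print(g,H(s["eef_pos"]),(s["ft_force"]-f0).round(1))
g=movel(W(0,-61.5,53),max_speed=25,guard=20); s=read_state(); print(g,H(s["eef_pos"]),(s["ft_force"]-f0).round(1),s["time"])
movel(W(0,-72,53)); movel(W(0,-100,330),max_speed=180)
c=camera("wrist"); cv2.imwrite("pics/w4.png",c["image"]); measure(c); print(read_state()["time"])
E
```

```text
False [ -69.9 -109. ]
False [   0.2 -100.2] [-2.  -5.9  4.1]
False [ -0.  -61.5] [-0.5 -1.3 -1. ] 35.1833
blk 9710 [259.  69.] (array([584.1,  -4.6]), array([ 92.6, 118.5]), 80.2) Z 80.5
deckZ 61.2
37.1833
```

View pics/w4.png

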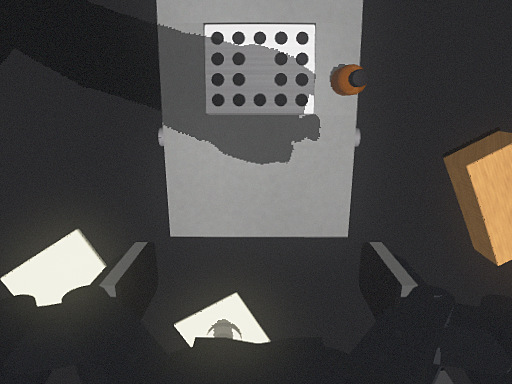

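```bash
python3 - <<'E'
from h import *; from workcell import *
def chk():
    c=camera("wrist"); P=cloud(c); m=(P[...,2]>68)&(P[...,2]<95)&(abs((P[...,:2]-WELL)@ex)<56)&(abs((P[...,:2]-WELL)@ey)<44)
    q=P[m]; u=(q[:,:2]-WELL); A=np.c_[u@ex,u@ey,np.ones(len(q))]; print("plane sx,sy,z0",np.linalg.lstsq(A,q[:,2],rcond=None)[0].round(3),len(q)); return c
chk()
movel(W(0,-72,53),max_speed=200,guard=6); f0=read_state()["ft_force"]
g=movel(W(0,-57.5,53),max_speed=20,guard=20); s=read_state(); print(g,H(s["eef_pos"]),(s["ft_force"]-f0).round(1),s["time"])
movel(W(0,-72,53)); movel(W(0,-100,330),max_speed=180)
c=chk(); measure(c); print(read_state()["time"])
E
```

```text
plane sx,sy,z0 [ 0.    -0.095 80.361] 8437
False [ -0.  -57.6] [-0.5 -1.5 -1.8] 39.65
plane sx,sy,z0 [1.0000e-03 1.0000e-03 7.5769e+01] 8296
blk 7897 [259.  65.] (array([585.3,  22.9]), array([35.6, 36. ]), 48.1) Z 76.0
deckZ 61.2
41.65
```

The block is now level on the raised plate, so I press it home with closed fingers at its centre.

```bash
python3 - <<'E'
from h import *; from workcell import *
clamp(); movep(W(0,0,110),F(YAW)); f0=read_state()["ft_force"]
g=movel(W(0,0,80),max_speed=60,guard=6); print(g)
g=movel(W(0,0,59),max_speed=15,guard=55); s=read_state(); print(g,s["eef_pos"].round(1),(s["ft_force"]-f0).round(1),s["time"])
wait(0.3); s=read_state(); print(s["eef_pos"].round(1),(s["ft_force"]-f0).round(1))
movel(W(0,0,110)); movel(W(0,-100,330),max_speed=200); wait(0.3)
c=camera("wrist"); cv2.imwrite("pics/w5.png",c["image"]); P=cloud(c)
u=(P[...,:2]-WELL); X=u@ex;Y=u@ey; Z=P[...,2]
m=(abs(X)<54)&(abs(Y)<42); A=np.c_[X[m],Y[m],np.ones(m.sum())]; print("block plane",np.linalg.lstsq(A,Z[m],rcond=None)[0].round(4))
m=(abs(X)<54)&(Y<-70)&(Y>-190); print("deck",np.median(Z[m]).round(2)); print(read_state()["time"])
for n in("scene","side"):
    c=camera(n); cv2.imwrite(f"pics/{n}9.png",c["image"])
    P=cloud(c); q=P[(P[...,2]>188)&(P[...,2]<200)&(abs(P[...,0]-461)<40)&(abs(P[...,1]+391)<40)]
    if len(q): print(n,len(q),cv2.minEnclosingCircle(q[:,:2].astype(np.float32)),q[:,2].max())
E
```

```text
False
True [584.4  -2.5  61.9] [-3.6  0.6 14.4] 45.2667
[584.4  -2.4  61.9] [-4.1  1.7 14.5]
block plane [5.00000e-04 1.30000e-03 6.11814e+01]
deck 398.95
47.75
scene 103 ((460.0835266113281, -389.488037109375), 16.111133575439453) 198.82443555954546
side 64 ((460.0249938964844, -391.6012268066406), 14.77115535736084) 199.28707227940845
```

View pics/w5.png

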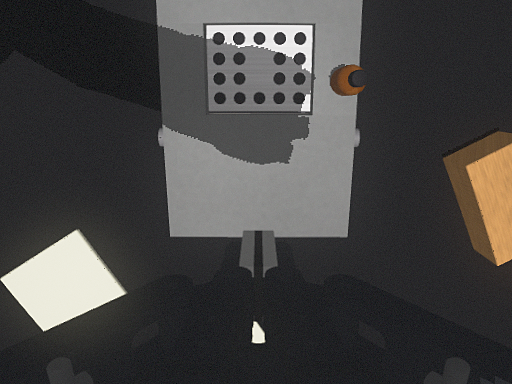

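View pics/scene9.png

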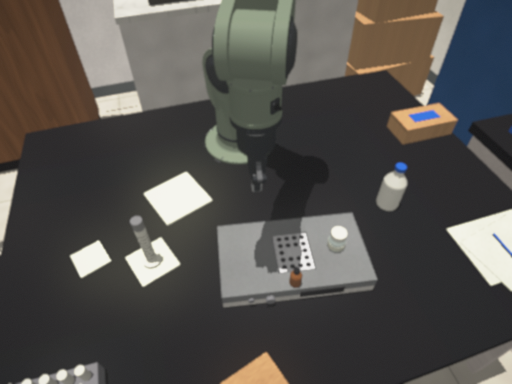

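The block is in the well with a gap all round at (259,68). Its top reads 61.2 mm, against 61.2 for the deck in the earlier wrist views. The cylinder stands on the middle tile at (152,258), and the jar, jug and dropper are in place.

```bash
python3 -c "
from workcell import *
finish_job(); print(read_state()['time'])"
```

```text
the job is handed in; nothing more can be done
the job is handed in; nothing more can be done
```

I handed the job in at about 48 s of the 72 s allowed. The cylinder is standing on the tile and the block is pressed home in the well. The hand-in gave no verdict.

- **Cylinder:** I gripped it by the tube, lifted it out of the well and stood it on the middle-sized tile. At the last check its top was within about 2 mm of the tile's centre in both the scene and side cameras, and at the expected height, so it is upright.
- **Block:** I lined it up on the deck with two-finger pushes, slid it into the well and pressed it down with closed fingers until they met the stop, with the fingertips at 61.9 mm. Its top then measured 61.2 mm and level to about 0.001 rad. The deck read 60.8–61.2 mm in earlier views with the same camera, so it is flush to within measurement. There is a gap all the way round it.
- **Bystanders:** In the last scene picture the jar, dropper bottle and big white bottle look unmoved. I checked them by eye only, not by measurement.

**Checks that failed or disagreed:**
- **First push:** it left the block about 2.6 mm short, tilted on the well's rear edge. I saw this in the wrist view and fixed it with a second short push.
- **Final deck height:** this reading came out wrong (399 mm) because the fingers were in view, so I compared the block with the earlier deck readings instead.
- **Press force:** the press stopped on its 55 N guard, but the force I read afterwards was only about 14 N.

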